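# Fit the axle of a bench tape stand and lock it

### The arm

A 7-joint arm with a two-finger parallel gripper is mounted at the origin on the work surface; the furniture and walls round the work are solid. World frame = base frame: x ahead of the robot, y to its left, z up, the work surface at z = 0. Lengths are in m, angles in rad, forces in N, time in s.
With the tool pointing down it reaches from about 0.4 to 0.85 m from the base axis. Payload 4.5 kg.
Tool frame: the origin (TCP) lies between the finger pads; the fingertips stand 11 mm ahead of it and the grasp point (between the pads) lies 8 mm behind it (r.nose_length is the distance from the TCP to the fingertips, in m); z points along the fingers, y is the line along which they close (so a half turn about z gives the same grasp; the last joint's range is limited). The gripper opens to 88 mm and grips with 3 to 60 N. Pads are 18 mm wide; open, the fingers measure 123 mm over their backs; the gripper's body (75 mm by 187 mm) begins 45 mm behind the grasp point.
Start: joints at [1.38, 0.689, -0.195, 1.565, 0.157, 0.902, -0.215], TCP at [0.139, -0.609, 0.25] pointing down, gripper open.
Joint ranges: [-3.01, 3.01], [-0.46, 2.08], [-1.47, 1.51], [0.13, 2.56], [-1, 4.14], [0.04, 2.09], [-2.66, 2.66]. Speed limits (rad/s): [2.57, 2.57, 3.14, 3.14, 3.14, 3.14, 3.14].

### API

Orientations are given as a unit quaternion [x, y, z, w].
In Python, from plant import get_state, snapshot, camera_model, r gives the robot as it stands.
- The arm moves only by the shell command python3 -m inch 'ROWS' [FORCE]. ROWS is text: rows parted by semicolons, each of 7 numbers parted by spaces: the opening, from -1 (shut) to 1 (fully open), then the shift along the tool's x, y, z in m, then the turn, a rotation vector about the tool's x, y, z in rad. A call has 1 to 20 rows; each row shifts and turns the commanded pose from where the row before left it, along the tool's axes as they then stand; what a row does not reach is not made up. A row lasts 1/12 s, in which the tool goes at most 41.7 mm and 7.16 degrees, less where a joint would pass 70% of its speed; a pose out of reach is approached as far as the arm can. A call is refused whole if a number of a shift passes 0.0417 or a number of a turn 0.125, either way. A call with a gripper value outside its range is refused whole. The fingers move at their own pace and stop on an object; FORCE is the grip in N (left out, the last holds). Time passes only in rows, so rows that do not move let the fingers close. It gives the time, the measured TCP pose, the force, the opening and the grip force at its end, in the units of the state.
- get_state(): the state, without advancing time (a new reading comes with each control period).
- snapshot(name): name is "scene" or "side" or "wrist"; returns (picture, depth): 420x560x3 uint8, red, green, blue; 420x560 float32, m along the optical axis (not along the pixel's ray), 0 where there is no reading.
- camera_model(name): a dict with "intrinsics" (3x3 intrinsics, pixels), "view" (4x4, takes a point from world to camera coordinates). Camera axes: x right, y down, z forward; pixel columns grow to the right and rows downward; lengths in m; the calibration is good to about 2 mm. A picture is of the moment at which its call begins: read the wrist's pose just before it. camera_model takes no time and is no camera call; for the wrist camera it gives the pose at the moment of the call.
- r.finish_job(): hands the job in; it is judged then, once.
The state is a dict: "clock": time; "q": joint angles; "qd": joint speeds; "joint_torque": joint torques, N m; "tool_pos": TCP position; "eef_rot": TCP orientation; "contact_force": force on the tool from outside, world axes, zero at the start; "moment": the same for the moment, N m; "opening": opening from 0.0 (shut) to 1.0 (fully open); "finger_force": force on a finger pad.
Only numpy, scipy, OpenCV 4.12 (cv2) and the standard library are available. Lean on these libraries where they do the work, as an engineer would, in place of code of your own. Each camera call takes 0.05 s, during which the arm holds its last target. There are 200 camera calls.

### The job

Put the tape stand back in service: slide its loose axle from the right, nose first, through the near bush, the hub of the tape roll and the far bush until the collar is fully home against the near bush, then swing the keeper down behind the collar to lock it. The saddle with the bushes is clamped somewhere along its slots, so find the bore by feel: touch gently, ease the axle sideways, and never ram or force it in the bushes. Leave the axle locked, the roll hanging on it, and the other things on the bench where they are.

Things in the scene. Friction and masses are not known exactly. Their poses are not given: they have to be found in the camera images.
- stand: grey stand for a roll of parcel tape, fixed to the bench: base plate 168 x 136 x 12 mm, toothed cutter at its front. Its z is up, x to the back (away from the cutter), y to the left; origin on the bench, 79 mm behind the cutter. A saddle with two upright cheeks (y = -40 to -30 and 30 to 40 mm, 92 mm wide, 100 mm high) is bolted on it; its feet and bolts reach y = +-67 mm, 24 mm high
- near_seat (a point): stand (0, -43, 75) mm, axes as the stand's: centre of the right brass bush's flange face (38 mm wide, seat of the axle's collar) if the saddle were at the front end of its slots. NOT MEASURED: the saddle (both bushes, keeper and pivot) is bolted tight 2 to 28 mm farther back along the stand's x. Bore along y, 18 mm; mouth on the right 21 mm, narrowing to 18 over 2.5 mm. It ends at y = -28.5
- far_end (a point): stand (0, 43, 75) mm: centre of the left brass bush's outer end, likewise for the saddle at the front end of its slots; really 2 to 28 mm farther back, in line with the near bush (one line parallel to the stand's y). Bore 18 mm, from y = 28.5 to 43 mm, with the same narrowing mouth on its right, inner end
- axle_head (a point): centre of the square steel head of the loose axle, on its axis; x runs along the axle to the nose. The axle lies on its head, shaft level, axis 16 mm up. Head x -23 to 23, 32 x 32 mm, flat upright sides: grip here. Neck 10 mm wide to x = 36, collar 29 mm wide to 41, shaft 16 mm wide to 138, then a nose tapering to 14 mm at 143. 0.42 kg, centre of mass near x = 11. Home: stand y = -84, z = 75 mm
- axle_tip (a point): flat end, 14 mm wide, of the axle's tapered nose, on the axis, 143 mm from axle_head. Home it lies at stand y = +59 mm, 16 mm beyond the far bush
- roll_center (a point): centre of the roll of brown tape, 105 mm in diameter, 48 mm wide, on a slippery grey plastic hub 50 mm wide; bore along the stand's y, 24 mm wide, with funnels 52 mm wide and 21 mm deep at both ends. It stands loose between the cheeks, bore 6 mm lower than the bushes, at stand x = 13 to 17 mm, free to roll to either side: the nose slides in, shifts it and lifts it 2 mm. 0.2 kg; top 122 mm up
- keeper (a joint): angle of the keeper, a flat steel latch outside the near cheek: 0 = down, locked, bar level; 2.6 = thrown open to the back. It starts open at 2.2 to 2.55 and stays where left (0.5 N at its tab moves it). Down, the bar lies 1.5 mm over the axle's neck behind the collar, hook in front of the neck; it goes down only if the collar is within 3 mm of home
- keeper_pivot (a point): point on the keeper's hinge axis, stand (36, -53.5, 87) mm, if the saddle were at the front end of its slots; really 2 to 28 mm farther back; the axis is along the stand's y. The bar, 11 mm high, 5 mm thick (y -56 to -51), reaches 67 mm from it. At its end a thumb tab 12 x 20 x 4 mm is bent outwards (y -71 to -51), its middle 62 mm from the pivot: at angle q it is 62 cos q in front of it and 62 sin q above it
- spare_roll: spare roll of clear tape lying flat, 100 mm in diameter, 48 mm high, origin under its centre; a bystander
- stapler: blue stapler, 34 x 140 x 36 mm, origin under its centre; a bystander
- tape_measure: yellow tape measure, 38 x 72 x 68 mm, origin under its centre; a bystander
- carton: small brown carton, 70 x 100 x 60 mm, origin under its centre; a bystander
Mind the look-alikes: they are no part of the job. What is shaped like the part that bears axle_head but red is not meant.

How it is judged:
By the outcome, as a careful person would: the job done as asked, in the order asked, and still so for the second after the job is handed in, with the robot touching nothing.
It also fails if it takes over 72 s, if anything falls off the work surface, if the arm or the gripper's body presses on something with over 40 N, if the wrist force passes 120 N, or if a joint passes its speed limit or range.

## Working session

There is one attempt and no reset: what is moved stays moved. The work goes in short steps, Python scripts to look and compute and a shell command to move; the robot and the scene stay as the last step left them, time stands still between calls to the robot, and variables do not carry over. Pictures are saved under pics/ and viewed, at most 10 in all, crops included, and the job is handed in when it is done.

```bash
ls; mkdir -p pics
python3 - <<'E'
from plant import get_state, snapshot, camera_model, r
import cv2,numpy as np
s=get_state();print(s)
for n in("scene","side"):
    p,d=snapshot(n);np.savez(f"pics/{n}.npz",p=p,d=d,**camera_model(n));cv2.imwrite(f"pics/{n}0.png",p[...,::-1])
    m=camera_model(n);V=np.array(m["view"]);print(n,np.array(m["intrinsics"]).tolist(),(-V[:3,:3].T@V[:3,3]).round(3),V[2,:3].round(2))
E
```

```text
pics
{'clock': 0.0, 'q': array([ 1.37979869,  0.68995641, -0.19451037,  1.56634878,  0.15730415,
        0.90249893, -0.21507329]), 'qd': array([-2.45632563e-04,  1.73582333e-03,  1.38042363e-03, -2.20587685e-03,
       -7.24786967e-04,  1.53842652e-03,  5.69117560e-05]), 'joint_torque': array([-9.25095810e-04, -5.27556074e+01, -1.26682576e+00, -1.53427219e+01,
       -5.26721694e-02,  6.58742632e-03,  1.78325699e-04]), 'tool_pos': array([ 0.13913085, -0.60868744,  0.24892587]), 'eef_rot': array([ 9.93683235e-01,  1.12217646e-01, -1.71761853e-04, -8.93452944e-04]), 'contact_force': array([ 0.38679116,  0.53165532, -0.81850847]), 'moment': array([-0.010426  , -0.00358367, -0.01402525]), 'finger_force': 0.0, 'opening': 1.0012929960504047}
scene [[429.81848232875774, 0.0, 269.44796746784846], [0.0, 429.81848232875774, 205.2189942183674], [0.0, 0.0, 1.0]] [-0.285  0.817  0.827] [ 0.56 -0.58 -0.59]
side [[492.0121295051633, 0.0, 283.2119695985803], [0.0, 492.0121295051633, 203.47065831916808], [0.0, 0.0, 1.0]] [-0.016  1.137  0.851] [ 0.33 -0.76 -0.55]
```

View pics/scene0.png

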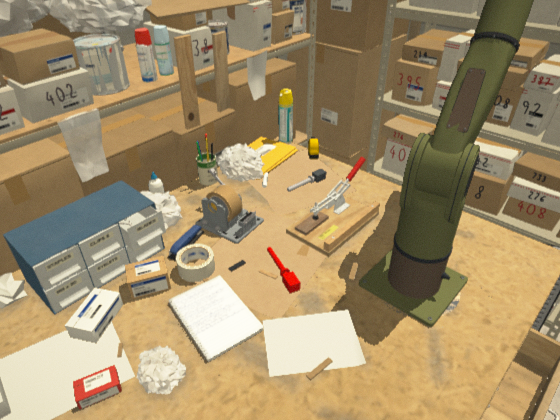

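View pics/side0.png

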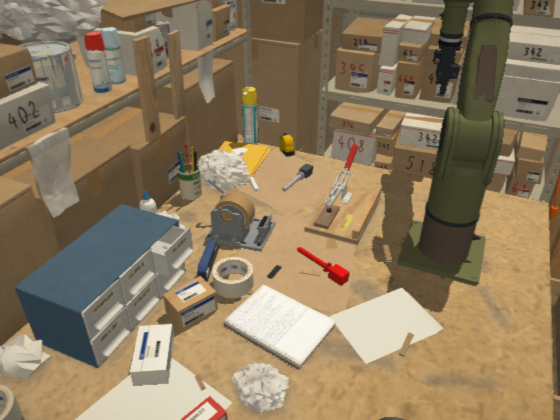

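Scene view: stand around (232,215) with the brown roll at (222,203). There are two axle-shaped things. One is steel grey with its head at (318,176) and nose at (290,188). The other is red with its head at (290,280). The grey one is the one meant, because red is ruled out. I'll confirm it in one enlarged crop.

```bash
cat > h.py <<'E'
import numpy as np,cv2
def load(n):
    z=np.load(f"pics/{n}.npz");return z["p"],z["d"],z["intrinsics"],z["view"]
def cloud(d,K,V):
    v,u=np.indices(d.shape);X=np.stack([(u-K[0,2])*d/K[0,0],(v-K[1,2])*d/K[1,1],d],-1)
    W=(X-V[:3,3])@V[:3,:3];W[d==0]=np.nan;return W
E
python3 - <<'E'
from h import *
out=[]
for n,(x,y) in(("scene",(190,150)),("side",(190,150))):
    p,d,K,V=load(n);W=cloud(d,K,V)
    c=p[y:y+105,x:x+150,::-1];out.append(cv2.resize(c,None,fx=5.3,fy=2.85*1.0 if 0 else 5.3/2*1.0 ,interpolation=cv2.INTER_CUBIC) if 0 else cv2.resize(c,(426,298),interpolation=cv2.INTER_CUBIC))
    for q in ([(318,176),(290,188),(222,190),(235,215),(250,222),(285,275)] if n=="scene" else [(305,171),(285,187),(237,205),(255,235),(345,275)]): print(n,q,W[q[1],q[0]].round(3))
cv2.imwrite("pics/crop1.png",np.vstack(out))
E
```

```text
scene (318, 176) [ 0.475 -0.21   0.03 ]
scene (290, 188) [nan nan nan]
scene (222, 190) [0.552 0.156 0.122]
scene (235, 215) [0.512 0.148 0.045]
scene (250, 222) [0.459 0.137 0.04 ]
scene (285, 275) [0.242 0.226 0.031]
side (305, 171) [ 0.486 -0.21   0.027]
side (285, 187) [ 0.509 -0.094  0.024]
side (237, 205) [0.534 0.175 0.112]
side (255, 235) [0.493 0.155 0.009]
side (345, 275) [0.206 0.231 0.027]
```

View pics/crop1.png

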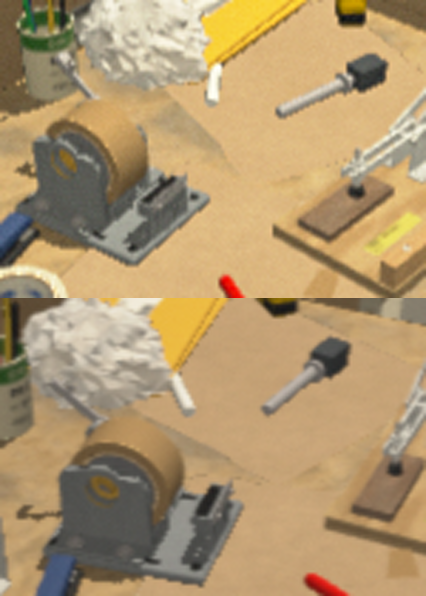

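The crop confirms it: the grey axle's square head is in the upper view at crop (366,72) and its nose points at the stand. The toggle clamp and the red tool are look-alikes. The cutter faces the robot, so the bush side faces −y. Next I move the wrist camera over the area.

```bash
python3 -m inch '1 0.029 -0.026 -0.007 0 0 0;1 0.029 -0.026 -0.007 0 0 0;1 0.029 -0.026 -0.007 0 0 0;1 0.029 -0.026 -0.007 0 0 0;1 0.029 -0.026 -0.007 0 0 0;1 0.029 -0.026 -0.007 0 0 0;1 0.029 -0.026 -0.007 0 0 0;1 0.029 -0.026 -0.007 0 0 0;1 0.029 -0.026 -0.007 0 0 0;1 0.029 -0.026 -0.007 0 0 0;1 0.029 -0.026 -0.007 0 0 0;1 0.029 -0.026 -0.007 0 0 0;1 0.029 -0.026 -0.007 0 0 0;1 0 0 0 0 0 0'
python3 - <<'E'
from plant import *
from h import *
s=get_state();n="wrist"
m=camera_model(n);p,d=snapshot(n);np.savez("pics/w1.npz",p=p,d=d,**m);cv2.imwrite("pics/w1.png",p[...,::-1])
V=np.array(m["view"]);print(s["clock"],s["tool_pos"],s["eef_rot"],(-V[:3,:3].T@V[:3,3]).round(3),V[:3,:3].round(2).tolist(),m["intrinsics"])
# rough stand from fixed cams
for n in("scene","side"):
    p,d,K,V=load(n);W=cloud(d,K,V);M=(W[...,2]>.006)&(W[...,2]<.2)&(abs(W[...,0]-.5)<.13)&(abs(W[...,1]-.13)<.13)
    hsv=cv2.cvtColor(p,cv2.COLOR_RGB2HSV);g=M&(hsv[...,1]<60)
    print(n,np.nanpercentile(W[g],[1,50,99],axis=0).round(3).tolist())
    a=(W[...,2]>.012)&(W[...,2]<.05)&(abs(W[...,0]-.5)<.06)&(W[...,1]>-.27)&(W[...,1]<-.06)&(hsv[...,1]<70)
    X=W[a];y=X[:,1];print("axle",len(X),np.polyfit(y,X[:,0],1),y.min(),y.max())
E
```

```text
clock: 1.27
tool_pos: [0.4371, -0.1877, 0.3421]
eef_rot: [0.993, 0.119, 0.003, -0.001]
contact_force: [0.1, 0.6, -0.2]
opening: 1.002
finger_force: 0.0
1.2667 [ 0.43705471 -0.18765596  0.34209589] [ 0.99290191  0.11887959  0.00335264 -0.00148655] [ 0.51  -0.171  0.478] [[0.24, -0.97, -0.0], [-0.93, -0.23, 0.29], [-0.28, -0.07, -0.96]] [[337.56932156   0.         271.62457065]
 [  0.         337.56932156 211.13822777]
 [  0.           0.           1.        ]]
scene [[0.453, 0.081, 0.007], [0.523, 0.185, 0.021], [0.612, 0.246, 0.101]]
axle 221 [0.18014772 0.5263132 ] -0.2577938373082825 -0.09057704977692797
side [[0.455, 0.085, 0.007], [0.529, 0.187, 0.022], [0.617, 0.226, 0.101]]
axle 225 [0.1693722  0.52715945] -0.2565119004002021 -0.08876294532387755
```

View pics/w1.png

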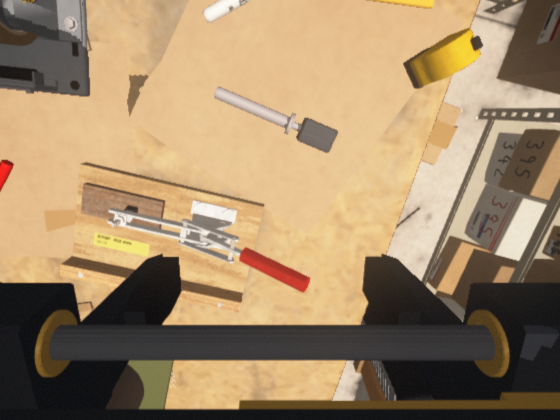

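The wrist picture shows the axle clearly: nose (218,93), collar (292,124), head (318,135). Now I turn the tool to the axle and lean it back, since the tilt keeps the hand clear of the raised keeper, then look at the stand's right side.

```bash
python3 -m inch '1 0 0 0 0 0 -0.116;1 0 0 0 0 0 -0.116;1 0 0 0 0 0 -0.116;1 0 0 0 0 0 -0.116;1 0 0 0 0 0 -0.116;1 0 0 0 0 0 -0.116;1 0 0 0 0 0 -0.116;1 0 0 0 0 0 -0.116;1 0 0 0 0 0 -0.116;1 0 0 0 0 0 -0.116;1 0.031 0.005 0 0 0 0;1 0.031 0.005 0 0 0 0;1 0.031 0.005 0 0 0 0;1 0 0 0 0 0.116 0;1 0 0 0 0 0.116 0;1 0 0 0 0 0.116 0;1 0 0 0 0 0.116 0;1 0 0 0 0 0.116 0;1 0 0 0 0 0.116 0;1 0 0 0 0 0 0'
python3 - <<'E'
from plant import *
from h import *
s=get_state();n="wrist"
m=camera_model(n);p,d=snapshot(n);np.savez("pics/w2.npz",p=p,d=d,**m);cv2.imwrite("pics/w2.png",p[...,::-1])
from scipy.spatial.transform import Rotation as R
print(s["q"].round(2),R.from_quat(s["eef_rot"]).as_matrix().round(3).tolist())
for n in("scene","side","w1","w2"):
    p,d,K,V=load(n);W=cloud(d,K,V);hsv=cv2.cvtColor(p,cv2.COLOR_RGB2HSV)
    a=(W[...,2]>.01)&(W[...,2]<.05)&(abs(W[...,0]-.5)<.06)&(W[...,1]>-.27)&(W[...,1]<-.06)&(hsv[...,1]<90)
    X=W[a]
    if len(X)<50: print(n,"no");continue
    sh=X[(X[:,1]>-.185)];k=np.polyfit(sh[:,1],sh[:,0],1);hd=X[(X[:,1]<-.215)]
    t=X[X[:,2]>.028]
    print(n,len(X),"shaft fit",k.round(3),"x at y=-.235:",np.polyval(k,-.235).round(4),"y rng",np.percentile(X[:,1],[.5,99.5]).round(4),"top",len(t),t.mean(0).round(4) if len(t) else 0,"head z",np.percentile(hd[:,2],[50,97]).round(4))
E
```

```text
clock: 2.98
tool_pos: [0.4614, -0.1138, 0.3363]
eef_rot: [0.728, 0.594, 0.263, -0.22]
contact_force: [-0.3, -1.6, -1.2]
opening: 1.003
finger_force: 0.0
[ 1.07  0.66 -0.88  1.83 -0.25  0.95  0.25] [[0.155, 0.98, 0.121], [0.749, -0.197, 0.633], [0.644, -0.008, -0.765]]
scene 254 shaft fit [0.163 0.524] x at y=-.235: 0.4856 y rng [-0.2546 -0.0909] top 64 [ 0.4886 -0.2281  0.0311] head z [0.0297 0.0338]
side 250 shaft fit [0.166 0.526] x at y=-.235: 0.4874 y rng [-0.26   -0.0919] top 61 [ 0.491  -0.2287  0.0306] head z [0.0287 0.0331]
w1 2026 shaft fit [0.152 0.528] x at y=-.235: 0.4924 y rng [-0.258 -0.096] top 896 [ 0.493  -0.2334  0.032 ] head z [0.0322 0.034 ]Traceback (most recent call last):
  File "<stdin>", line 14, in <module>
    return _quantile_unchecked(
        a, q, axis, out, overwrite_input, method, keepdims, weights)
    return _ureduce(a,
                    func=_quantile_ureduce_func,
    ...<5 lines>...
                    overwrite_input=overwrite_input,
                    method=method)
    r = func(a, **kwargs)
    result = _quantile(arr,
                       quantiles=q,
    ...<2 lines>...
                       out=out,
                       weights=wgt)
    slices_having_nans = np.isnan(arr[-1, ...])
                                  ~~~^^^^^^^^^
IndexError: index -1 is out of bounds for axis 0 with size 0
```

View pics/w2.png

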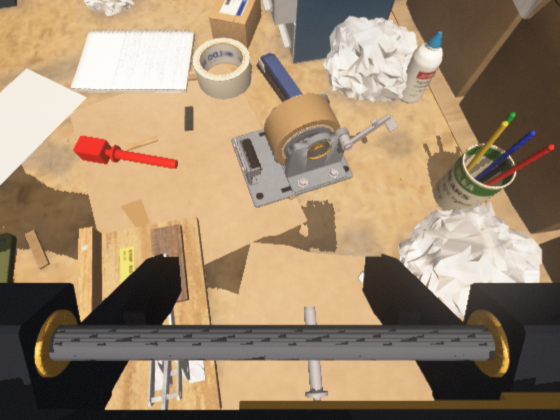

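The view shows the near bush at (317,150), the open keeper with its tab at (390,122), and the plate's corners at about (232,137), (258,205) and (352,175). I'll measure those next.

Run:
```python
from h import *
for n in("w1",):
    p,d,K,V=load(n);W=cloud(d,K,V)
    t=(abs(W[...,2]-.032)<.0035)&(abs(W[...,0]-.493)<.03)&(abs(W[...,1]+.233)<.03)
    X=W[t][:,:2];print(n,"head rect",cv2.minAreaRect((X*1000).astype(np.float32)))
    sh=(W[...,2]>.010)&(W[...,2]<.03)&(abs(W[...,0]-.505)<.03)&(W[...,1]>-.175)&(W[...,1]<-.105)
    X=W[sh];print("shaft fit",cv2.fitLine((X[:,:2]*1000).astype(np.float32),cv2.DIST_L2,0,.01,.01).ravel(),X[:,2].max())
for n in("scene","side","w2"):
    p,d,K,V=load(n);W=cloud(d,K,V);hsv=cv2.cvtColor(p,cv2.COLOR_RGB2HSV)
    R=(abs(W[...,0]-.53)<.13)&(abs(W[...,1]-.15)<.11)
    pl=R&(W[...,2]>.007)&(W[...,2]<.05)&(hsv[...,1]<70)&(W[...,0]<.63)&(W[...,1]<.235)
    k=cv2.morphologyEx(pl.astype(np.uint8),cv2.MORPH_OPEN,np.ones((2,2)))
    nl,lab,st,_=cv2.connectedComponentsWithStats(k);i=1+st[1:,4].argmax()
    X=W[lab==i][:,:2]*1000;rc=cv2.minAreaRect(X.astype(np.float32));print(n,"plate",rc,np.round(cv2.boxPoints(rc)).tolist())
    # top of cheeks
    c=R&(abs(W[...,2]-.1)<.006)&(hsv[...,1]<70);print("  cheek top",c.sum(),W[c].mean(0).round(4) if c.any() else 0,np.percentile(W[c],[3,97],axis=0).round(3).tolist())
    b=R&(hsv[...,1]>110)&(hsv[...,0]>14)&(hsv[...,0]<30)&(abs(W[...,2]-.075)<.016)
    if n=="w2":
        b&=(np.indices(b.shape)[0]>135)&(np.indices(b.shape)[0]<170)
        v,u=np.nonzero(b);print("brass px",len(u),u.mean(),v.mean(),W[b].mean(0),np.percentile(W[b],[2,50,98],axis=0).round(4).tolist())
        kp=R&(W[...,2]>.105)&(hsv[...,1]<70);print("keeper",kp.sum(),np.percentile(W[kp],[2,50,98],axis=0).round(3).tolist())
        x,y,w,h=225,75,190,142
        cv2.imwrite("pics/c2.png",cv2.resize(p[y:y+h,x:x+w,::-1],None,fx=4,fy=4,interpolation=cv2.INTER_CUBIC))
```

```text
w1 head rect ((491.82940673828125, -235.78611755371094), (46.01139831542969, 31.969383239746094), 81.21866607666016)
shaft fit [ 1.6388182e-01  9.8648000e-01  5.0680301e+02 -1.3980463e+02] 0.027195590367817525
scene plate ((531.9553833007812, 155.36685180664062), (156.424560546875, 150.0726776123047), 8.442521095275879) [[444.0, 218.0], [466.0, 70.0], [620.0, 93.0], [598.0, 241.0]]
  cheek top 80 [0.5725 0.1628 0.0989] [[0.533, 0.105, 0.094], [0.634, 0.193, 0.105]]
side plate ((536.5631103515625, 161.03977966308594), (165.86386108398438, 156.3837432861328), 8.789860725402832) [[443.0, 226.0], [467.0, 71.0], [630.0, 96.0], [607.0, 251.0]]
  cheek top 107 [0.5764 0.1583 0.0986] [[0.535, 0.104, 0.094], [0.635, 0.192, 0.104]]
w2 plate ((533.97265625, 152.1587371826172), (171.48806762695312, 127.08924102783203), 16.695261001586914) [[434.0, 188.0], [470.0, 67.0], [634.0, 116.0], [598.0, 238.0]]
  cheek top 531 [0.5823 0.1158 0.0983] [[0.541, 0.1, 0.094], [0.627, 0.128, 0.105]]
brass px 246 291.2479674796748 146.65853658536585 [0.53499526 0.12032015 0.0778444 ] [[0.5064, 0.1076, 0.0597], [0.5166, 0.1194, 0.0802], [0.5894, 0.1413, 0.0899]]
keeper 261 [[0.555, 0.093, 0.105], [0.643, 0.105, 0.12], [0.66, 0.126, 0.131]]
```

View pics/c2.png

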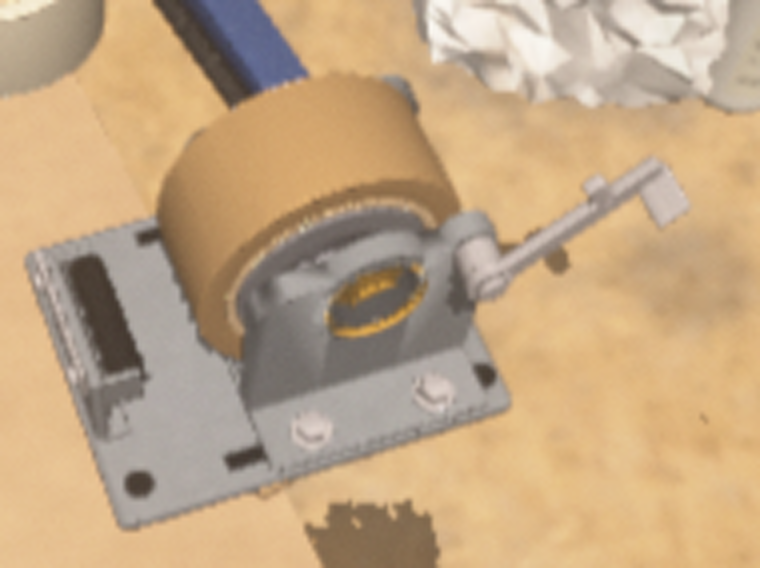

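The crop shows the near bush ring centre at picture pixel (319.5,150), the keeper thrown open to the back, and plate corners at (256.2,206.2), (352.5,176.2) and (231.2,137.5). I'll cast rays from these.

```bash
cat >> h.py <<'E'
def ray(uv,K,V,nrm,off):
    "point where pixel ray meets plane nrm.X=off"
    dr=V[:3,:3].T@np.linalg.solve(K,[*uv,1]);c=-V[:3,:3].T@V[:3,3];nrm=np.array(nrm,float)
    return c+dr*(off-nrm@c)/(nrm@dr)
E
python3 - <<'E'
from h import *
p,d,K,V=load("w2");W=cloud(d,K,V);hsv=cv2.cvtColor(p,cv2.COLOR_RGB2HSV)
# front edge / right edge lines of the plate top via depth-based mask z 8..16mm, region right of cheek
P=[ray(q,K,V,[0,0,1],.012) for q in((256.2,206.2),(352.5,176.2),(231.2,137.5))]
for a in P: print(a.round(4))
e=P[1]-P[0];f=P[2]-P[0];print("len",np.hypot(*e[:2]),np.degrees(np.arctan2(e[1],e[0])),np.hypot(*f[:2]),np.degrees(np.arctan2(-f[0],f[1])))
# right edge: last pixel per column w/ z>6mm
pl=(W[...,2]>.006)
U=[];
for u in range(265,346,3):
    v=np.nonzero(pl[150:215,u])[0]+150;v=v[(W[v,u,1]<.12)]
    if len(v): U.append((u,v.max()))
L=np.array([ray((u,v+.5),K,V,[0,0,1],.012) for u,v in U])[:,:2]
l=cv2.fitLine((L*1000).astype(np.float32),cv2.DIST_HUBER,0,.01,.01).ravel();print("right edge",l,np.degrees(np.arctan2(l[1],l[0])))
b=(hsv[...,1]>130)&(hsv[...,0]>10)&(hsv[...,0]<32);b[:140]=0;b[161:]=0;b[:,:305]=0;b[:,334:]=0
v,u=np.nonzero(b);print(len(u),u.min(),u.max(),v.min(),v.max(),cv2.minEnclosingCircle(np.c_[u,v].astype(np.float32)))
np.set_printoptions(suppress=True)
th=np.radians(8.7)
for th in np.radians([8,9.5,11]):
    ex=np.array([np.cos(th),np.sin(th)]);ey=np.array([-ex[1],ex[0]])
    # origin from corners: front-right corner stand(-79?, -68)
    n=[*ey,0]
    O=P[0][:2]+68*.001*ey; 
    off=ey@O-.043
    B=ray((319.5,150),K,V,n,off);print("bush",B.round(4),"stand x from front edge",(ex@(B[:2]-P[0][:2])).round(4))
E
```

```text
[0.4708 0.0676 0.012 ]
[0.6313 0.0884 0.012 ]
[0.4522 0.2008 0.012 ]
len 0.16180108156417536 7.3722735831214194 0.1345043115903407 7.976630360171269
right edge [9.8992878e-01 1.4156611e-01 5.5508307e+02 7.6867386e+01] 8.138481
99 309 329 143 158 ((319.0, 153.0), 11.180439949035645)
bush [0.5735 0.1073 0.077 ] stand x from front edge 0.1072
bush [0.5749 0.1104 0.0719] stand x from front edge 0.1097
bush [0.5764 0.1136 0.0666] stand x from front edge 0.1125
```

Run:
```python
from h import *
p,d,K,V=load("w1");W=cloud(d,K,V)
m=(W[...,2]>.015)&(W[...,2]<.2)&(W[...,0]>.33)&(W[...,0]<.65)&(W[...,1]<-.05)&(W[...,1]>-.45)
m[250:]&=False
k,lab,st,_=cv2.connectedComponentsWithStats(m.astype(np.uint8))
for i in range(1,k):
    if st[i,4]>60: X=W[lab==i];print(st[i],X.min(0).round(3),X.max(0).round(3))
for q in((275,270),(305,285),(245,258),(228,250)): print(q,W[q[1],q[0]].round(3))
for y in (-.3,-.33,-.36,-.4): # bench extent
    print(ray((0,0),K,V,[0,0,1],0)[:2].round(3)) if y==-.3 else None
R=np.array([[0.155,0.98,0.121],[0.749,-0.197,0.633],[0.644,-0.008,-0.765]])
cur=np.array([.4614,-.1138,.3363]);t1=np.array([.480,-.298,.0945]);print("tool move",R.T@(t1-cur))
```

```text
[203   0  41  21 385] [ 0.592 -0.108  0.015] [ 0.624 -0.063  0.02 ]
[ 405   28   78   61 2499] [ 0.579 -0.389  0.015] [ 0.65  -0.321  0.071]
[ 214   87  124   67 2075] [ 0.473 -0.261  0.015] [ 0.521 -0.094  0.035]
[ 148  184  116   66 4204] [ 0.33  -0.191  0.015] [ 0.379 -0.05   0.092]
(275, 270) [ 0.339 -0.216  0.125]
(305, 285) [ 0.335 -0.252  0.138]
(245, 258) [ 0.336 -0.18   0.105]
(228, 250) [ 0.334 -0.158  0.089]
[0.556 0.189]
tool move [-0.290802   0.0564498  0.070629 ]
```

The tape measure lies close behind the axle, so I reduce the tilt to 30° to clear it, then go to a standoff 0.1 m back along the tool.

```bash
python3 -m inch '1 0 0 0 0.0145 -0.0875 -0.0175;1 0 0 0 0.0145 -0.0875 -0.0175;1 -0.0324 0.0062 0.0148 0 0 0;1 -0.0324 0.0062 0.0148 0 0 0;1 -0.0324 0.0062 0.0148 0 0 0;1 -0.0324 0.0062 0.0148 0 0 0;1 -0.0324 0.0062 0.0148 0 0 0;1 -0.0324 0.0062 0.0148 0 0 0;1 -0.0324 0.0062 0.0148 0 0 0;1 -0.0324 0.0062 0.0148 0 0 0;1 0 0 0 0 0 0;1 0 0 0 0 0 0'
cat > w.py <<'E'
import sys
from plant import *
from h import *
from scipy.spatial.transform import Rotation as R
s=get_state();M=R.from_quat(s["eef_rot"]).as_matrix()
print(s["clock"],s["tool_pos"].round(4),"yaw",np.degrees(np.arctan2(-M[0,1]*-1*0+M[1,0],M[0,0])).round(2),"ty",M[:,1].round(3),"tz",M[:,2].round(3),"F",s["contact_force"].round(2),"M",s["moment"].round(2),"op",round(s["opening"]*88,1),round(s["finger_force"],1))
if len(sys.argv)>3: print("toolmove to",M.T@(np.array(sys.argv[1:4],float)-s["tool_pos"]))
E
python3 w.py .492 -.2355 .018
```

```text
clock: 4.03
tool_pos: [0.4884, -0.278, 0.1085]
eef_rot: [0.73, 0.633, 0.192, -0.17]
contact_force: [-1.0, 0.1, 0.8]
opening: 1.0
finger_force: 0.0
4.0333 [ 0.4884 -0.278   0.1085] yaw 81.79 ty [ 0.99  -0.14  -0.005] tz [ 0.065  0.492 -0.868] F [-1.04  0.12  0.76] M [-0.46 -0.05  0.03] op 88.0 0.0
toolmove to [-0.00795997 -0.00190144  0.09967384]
```

```bash
python3 -m inch '1 -0.004 -0.001 0.025 -0.008 0 0.014;1 -0.004 -0.001 0.025 0 0 0;1 0 0 0.025 0 0 0;1 0 0 0.015 0 0 0;1 0 0 0.009 0 0 0;1 0 0 0 0 0 0'; python3 w.py .492 -.2355 .018;python3 - <<'E'
from plant import *
from h import *
m=camera_model("wrist");p,d=snapshot("wrist");np.savez("pics/w3.npz",p=p,d=d,**m);cv2.imwrite("pics/w3.png",p[...,::-1])
E
```

```text
clock: 4.53
tool_pos: [0.4932, -0.2333, 0.0202]
eef_rot: [0.734, 0.629, 0.195, -0.169]
contact_force: [0.1, 0.3, -0.7]
opening: 0.996
finger_force: 0.0
4.5333 [ 0.4932 -0.2333  0.0202] yaw 81.15 ty [ 0.988 -0.152 -0.003] tz [ 0.073  0.493 -0.867] F [ 0.14  0.25 -0.69] M [-0.46  0.02  0.03] op 87.7 0.0
toolmove to [-0.00312376 -0.00088088  0.00074025]
```

View pics/w3.png

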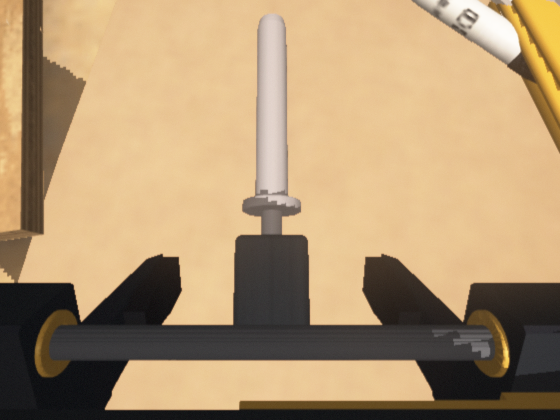

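The head (235–309, 235–325) sits centred between the fingers and the axle points straight up the picture, with its tip at (271,15). Now I close the gripper.

```bash
python3 -m inch '1 -0.003 -0.001 0.001 0 0 0;-0.2 0 0 0 0 0 0;-0.5 0 0 0 0 0 0;-1 0 0 0 0 0 0;-1 0 0 0 0 0 0;-1 0 0 0 0 0 0;-1 0 0 0 0 0 0;-1 0 0 0 0 0 0' 40; python3 w.py
```

```text
clock: 5.25
tool_pos: [0.4913, -0.2379, 0.0166]
eef_rot: [0.735, 0.627, 0.195, -0.169]
contact_force: [-0.4, -0.3, 0.3]
opening: 0.493
finger_force: 0.0
5.25 [ 0.4913 -0.2379  0.0166] yaw 80.88 ty [ 0.988 -0.156 -0.004] tz [ 0.075  0.492 -0.867] F [-0.41 -0.34  0.29] M [-0.49 -0.01  0.01] op 43.4 0.0
```

```bash
python3 -m inch '-1 0 0 0 0 0 0;-1 0 0 0 0 0 0;-1 0 0 0 0 0 0;-1 0 0 0 0 0 0;-1 0 0 0 0 0 0' 40; python3 w.py
```

```text
clock: 5.67
tool_pos: [0.4916, -0.2381, 0.0166]
eef_rot: [0.735, 0.627, 0.195, -0.168]
contact_force: [0.8, -0.2, -0.6]
opening: 0.356
finger_force: 40.0
5.6667 [ 0.4916 -0.2381  0.0166] yaw 80.89 ty [ 0.988 -0.157 -0.003] tz [ 0.075  0.492 -0.867] F [ 0.81 -0.23 -0.58] M [-0.59 -0.24 -0.13] op 31.4 40.0
```

Gripped at 31.4 mm. I lift first, and check the clearance around the insertion lane with the fixed cameras' clouds.

```bash
python3 -m inch '-1 0.0125 0 -0.0217 0 0 0;-1 0.0125 0 -0.0217 0 0 0;-1 0.0125 0 -0.0217 0 0 0;-1 0.0125 0 -0.0217 0 0 0;-1 0 0 0 0 0 0;-1 0 0 0 0 0 0'; python3 w.py
python3 - <<'E'
from h import *
for n in("scene","side","w2"):
    p,d,K,V=load(n);W=cloud(d,K,V)
    for x0 in (.45,.5,.55,.6,.65,.7):
        print(n,x0,[ (lambda z:round(float(np.nanmax(z)),3) if z.size else None)(W[...,2][(W[...,0]>x0)&(W[...,0]<x0+.05)&(W[...,1]>y0)&(W[...,1]<y0+.05)&(W[...,2]<.25)]) for y0 in(-.25,-.2,-.15,-.1,-.05,0,.05)])
E
```

```text
clock: 6.17
tool_pos: [0.4916, -0.2385, 0.1169]
eef_rot: [0.735, 0.628, 0.194, -0.168]
contact_force: [-0.1, -0.4, -5.4]
opening: 0.357
finger_force: 40.0
6.1667 [ 0.4916 -0.2385  0.1169] yaw 80.94 ty [ 0.988 -0.156 -0.003] tz [ 0.075  0.49  -0.868] F [-0.13 -0.41 -5.35] M [-0.99  0.07  0.  ] op 31.4 40.0
scene 0.45 [0.035, 0.03, 0.022, 0.004, 0.005, 0.004, 0.014]
scene 0.5 [0.032, 0.025, 0.026, 0.024, 0.004, 0.004, 0.024]
scene 0.55 [0.005, 0.004, 0.006, 0.017, 0.003, 0.003, 0.002]
scene 0.6 [0.004, 0.02, 0.064, 0.074, 0.051, 0.003, None]
scene 0.65 [0.03, 0.03, 0.096, 0.098, 0.089, 0.003, 0.124]
scene 0.7 [0.029, 0.061, 0.099, 0.11, 0.1, 0.164, 0.003]
side 0.45 [0.034, 0.029, 0.021, 0.005, 0.005, 0.007, 0.015]
side 0.5 [0.033, 0.027, 0.024, 0.024, 0.003, 0.003, 0.018]
side 0.55 [0.004, 0.004, 0.004, 0.019, 0.003, 0.001, None]
side 0.6 [0.004, 0.021, 0.05, 0.076, 0.003, None, 0.089]
side 0.65 [0.03, 0.029, 0.097, 0.098, 0.089, 0.004, 0.123]
side 0.7 [0.03, 0.031, 0.099, 0.107, 0.098, 0.094, 0.004]
w2 0.45 [0.03, 0.032, 0.003, 0.003, 0.003, 0.003, 0.014]
w2 0.5 [0.03, 0.031, 0.026, 0.025, 0.003, 0.003, 0.026]
w2 0.55 [0.004, 0.004, 0.004, 0.019, 0.003, 0.003, 0.025]
w2 0.6 [0.004, 0.003, 0.002, 0.076, 0.003, 0.002, 0.1]
w2 0.65 [None, None, 0.099, 0.098, 0.089, 0.002, 0.127]
w2 0.7 [None, 0.027, 0.101, 0.11, 0.097, 0.096, 0.002]
```

Run:
```python
from h import *
A=[]
for n in("scene","side","w2"):
    p,d,K,V=load(n);A.append(cloud(d,K,V).reshape(-1,3))
W=np.vstack(A)
print("cols y",[-.14,-.12,-.1,-.08,-.06,-.04,-.02,0])
for x0 in np.arange(.59,.72,.01):
    print(round(x0,2),[ (lambda z:int(1000*np.nanmax(z)) if z.size else -1)(W[:,2][(W[:,0]>x0)&(W[:,0]<x0+.01)&(W[:,1]>y0)&(W[:,1]<y0+.02)&(W[:,2]<.2)]) for y0 in(-.14,-.12,-.1,-.08,-.06,-.04,-.02,0)])
```

```text
cols y [-0.14, -0.12, -0.1, -0.08, -0.06, -0.04, -0.02, 0]
0.59 [3, 3, 3, 18, 10, 2, 2, 2]
0.6 [3, 2, 14, 20, 13, 2, 1, 2]
0.61 [1, 11, 19, 19, 2, 3, 3, 1]
0.62 [2, 21, 47, 32, 3, 1, 2, 2]
0.63 [18, 28, 50, 72, 69, 2, 2, 2]
0.64 [27, 63, 70, 76, 70, 34, 1, 3]
0.65 [28, 77, 91, 88, 76, 74, 2, 2]
0.66 [71, 84, 97, 96, 86, 73, 1, 1]
0.67 [78, 93, 97, 96, 90, 79, 1, 2]
0.68 [84, 96, 97, 98, 92, 83, 61, 2]
0.69 [83, 99, 98, 98, 89, 88, 75, 3]
0.7 [-1, 101, 99, 97, 95, 89, 78, 2]
0.71 [91, 95, 107, 106, 102, 94, 90, 2]
```

Paper ball is near but clear if I arrive high and lower close to the stand. Turn the axle to the stand's axis (98.1°).

```bash
python3 -m inch '-1 0 0 0 0.05 0 -0.087;-1 0 0 0 0.05 0 -0.087;-1 0 0 0 0.05 0 -0.087;-1 0 0 0 0 0 0;-1 0 0 0 0 0 0'; python3 w.py .594 -.047 .117
```

```text
clock: 6.58
tool_pos: [0.4912, -0.2372, 0.1149]
eef_rot: [0.633, 0.729, 0.167, -0.197]
contact_force: [-0.3, -0.5, -3.9]
opening: 0.359
finger_force: 40.0
6.5833 [ 0.4912 -0.2372  0.1149] yaw 97.98 ty [ 0.99   0.142 -0.006] tz [-0.076  0.494 -0.866] F [-0.31 -0.55 -3.85] M [-1.   -0.26  0.04] op 31.6 40.0
toolmove to [0.15181005 0.12879414 0.08438253]
```

```bash
python3 -m inch '-1 0.0217 0.0184 0.012 0 0 0;-1 0.0217 0.0184 0.012 0 0 0;-1 0.0217 0.0184 0.012 0 0 0;-1 0.0217 0.0184 0.012 0 0 0;-1 0.0217 0.0184 0.012 0 0 0;-1 0.0217 0.0184 0.012 0 0 0;-1 0.0217 0.0184 0.012 0 0 0;-1 0 0 0 0 0 0;-1 0 0 0 0 0 0;-1 0 0 0 0 0 0'; python3 w.py .594 -.047 .117;python3 - <<'E'
from plant import *
from h import *
m=camera_model("wrist");p,d=snapshot("wrist");np.savez("pics/w4.npz",p=p,d=d,**m);cv2.imwrite("pics/w4.png",p[...,::-1])
E
```

```text
clock: 7.42
tool_pos: [0.5928, -0.0488, 0.1179]
eef_rot: [0.633, 0.73, 0.166, -0.197]
contact_force: [-0.3, -1.4, -4.1]
opening: 0.356
finger_force: 40.0
7.4167 [ 0.5928 -0.0488  0.1179] yaw 97.95 ty [ 0.99   0.142 -0.007] tz [-0.077  0.492 -0.867] F [-0.31 -1.37 -4.15] M [-1.04 -0.25  0.02] op 31.4 40.0
toolmove to [0.00098902 0.00146266 0.00159874]
```

View pics/w4.png

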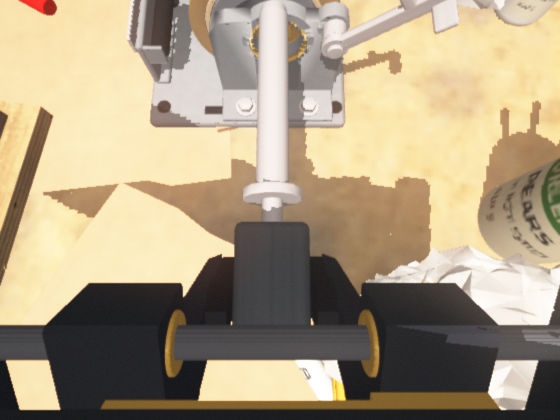

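The view shows the axle over the stand. The brass ring sits at about columns 250–308, row 43, and the plate's right edge runs (150,125)–(345,124), square to the axle (column 272). I'll measure the offset.

Run:
```python
from h import *
np.set_printoptions(suppress=True,precision=4)
p,d,K,V=load("w4");W=cloud(d,K,V);hsv=cv2.cvtColor(p,cv2.COLOR_RGB2HSV)
b=(hsv[...,1]>120)&(hsv[...,0]>12)&(hsv[...,0]<32)&(hsv[...,2]>60);b[:18]=0;b[66:]=0;b[:,:240]=0;b[:,320:]=0
k=cv2.morphologyEx(b.astype(np.uint8),cv2.MORPH_CLOSE,np.ones((2,2)))
v,u=np.nonzero(b)
for r in range(20,66,3): 
    c=u[v==r]; 
    if len(c): print(r,c.min(),c.max(),len(c),end=" | ")
# plate right edge
U=[]
for c in list(range(160,250,4))+list(range(296,340,4)):
    col=W[90:140,c,2]; r=np.nonzero(col>.006)[0]
    if len(r): U.append((c,r.max()+90.5))
L=np.array([ray(q,K,V,[0,0,1],.012)[:2]*1000 for q in U]);l=cv2.fitLine(L.astype(np.float32),cv2.DIST_HUBER,0,.01,.01).ravel();th=np.arctan2(l[1],l[0]);print("\nyaw",np.degrees(th),l)
C=[ray(q,K,V,[0,0,1],.012) for q in((151,125.5),(345,124.5))];print(C)
ex=np.array([np.cos(th),np.sin(th),0]);ey=np.array([-ex[1],ex[0],0]);off=ey@np.array([*l[2:]/1000,0])+.068-.043
for q in((250,43),(308,43),(279,43),(279,61)): P=ray(q,K,V,ey,off);print(q,P)
# shaft centre line from depth
sh=(W[...,2]>.1)&(W[...,2]<.14)&(abs(np.indices(d.shape)[1]-272)<25);sh[:20]=0;sh[175:]=0
X=W[sh]*1000;l2=cv2.fitLine(X[:,:2].astype(np.float32),cv2.DIST_HUBER,0,.01,.01).ravel();print("shaft",l2,np.degrees(np.arctan2(l2[1],l2[0])),X[:,2].max())
```

```text
23 291 291 1 | 26 257 291 4 | 29 254 296 11 | 32 252 304 17 | 35 289 303 11 | 38 289 295 7 | 41 252 305 5 | 47 251 305 6 | 50 252 304 6 | 53 254 301 6 | 56 290 298 9 | 59 289 293 5 | 
yaw 7.9096704 [  0.9905   0.1376 540.1199  74.4607]
[array([0.472 , 0.0658, 0.012 ]), array([0.6336, 0.0894, 0.012 ])]
(250, 43) [0.5557 0.1019 0.0809]
(308, 43) [0.5934 0.1071 0.0809]
(279, 43) [0.5745 0.1045 0.0809]
(279, 61) [0.5748 0.1045 0.0628]
shaft [  0.135   -0.9908 579.7852  38.894 ] -82.23862 126.97169474964521
```

The bush is 3 mm further in +x than the axle line and the yaws agree to about 0.1°. Lowering to axis height with that shift.

```bash
python3 -m inch '-1 -0.0053 0.0016 0.0092 0 0 0;-1 -0.0053 0.0016 0.0092 0 0 0;-1 -0.0053 0 0.0092 0 0 0;-1 -0.0053 0 0.0092 0 0 0;-1 0 0 0 0 0 0;-1 0 0 0 0 0 0;-1 0 0 0 0 0 0'; python3 w.py .596 -.0484 .0756
```

```text
clock: 8.05
tool_pos: [0.5973, -0.0469, 0.0768]
eef_rot: [0.633, 0.73, 0.168, -0.197]
contact_force: [-0.6, 0.7, -3.4]
opening: 0.36
finger_force: 40.0
8.05 [ 0.5973 -0.0469  0.0768] yaw 98.14 ty [ 0.99   0.144 -0.004] tz [-0.075  0.494 -0.866] F [-0.6   0.72 -3.38] M [-0.95 -0.24  0.02] op 31.7 40.0
toolmove to [-0.00171586 -0.00153748  0.00041058]
```

```bash
python3 -m inch '-1 -0.0004 -0.0008 0.0007 0 0 0;-1 0.0017 0 0.001 0 0 0;-1 0.0017 0 0.001 0 0 0;-1 0.0017 0 0.001 0 0 0;-1 0.0017 0 0.001 0 0 0;-1 0 0 0 0 0 0'; python3 w.py;  python3 -m inch '-1 0.0017 0 0.001 0 0 0;-1 0 0 0 0 0 0';python3 w.py;python3 -m inch '-1 0.0017 0 0.001 0 0 0;-1 0 0 0 0 0 0';python3 w.py; python3 -m inch '-1 0.0017 0 0.001 0 0 0;-1 0 0 0 0 0 0';python3 w.py
```

```text
clock: 8.55
tool_pos: [0.5952, -0.0386, 0.0762]
eef_rot: [0.632, 0.731, 0.168, -0.197]
contact_force: [0.3, -0.3, -3.5]
opening: 0.362
finger_force: 40.0
8.55 [ 0.5952 -0.0386  0.0762] yaw 98.2 ty [ 0.989  0.145 -0.004] tz [-0.075  0.493 -0.867] F [ 0.28 -0.3  -3.53] M [-0.92 -0.28  0.04] op 31.9 40.0
clock: 8.72
tool_pos: [0.5949, -0.037, 0.076]
eef_rot: [0.632, 0.73, 0.168, -0.197]
contact_force: [-0.1, 0.1, -2.7]
opening: 0.358
finger_force: 40.0
8.7167 [ 0.5949 -0.037   0.076 ] yaw 98.16 ty [ 0.99   0.144 -0.004] tz [-0.075  0.493 -0.867] F [-0.11  0.09 -2.73] M [-0.98 -0.27  0.  ] op 31.5 40.0
clock: 8.88
tool_pos: [0.5946, -0.0351, 0.0759]
eef_rot: [0.632, 0.73, 0.168, -0.197]
contact_force: [1.2, 0.6, -3.4]
opening: 0.362
finger_force: 40.0
8.8833 [ 0.5946 -0.0351  0.0759] yaw 98.15 ty [ 0.99   0.144 -0.004] tz [-0.075  0.493 -0.867] F [ 1.2   0.58 -3.35] M [-0.97 -0.2  -0.02] op 31.8 40.0
clock: 9.05
tool_pos: [0.5943, -0.0331, 0.0759]
eef_rot: [0.632, 0.73, 0.168, -0.197]
contact_force: [0.4, 0.2, -3.9]
opening: 0.357
finger_force: 40.0
9.05 [ 0.5943 -0.0331  0.0759] yaw 98.16 ty [ 0.99   0.144 -0.004] tz [-0.075  0.493 -0.867] F [ 0.45  0.25 -3.88] M [-0.92 -0.2  -0.  ] op 31.4 40.0
```

```bash
f(){ grep -E 'tool_pos|contact'; }; python3 -m inch '-1 0.0017 0 0.001 0 0 0;-1 0.0017 0 0.001 0 0 0'|f; python3 -m inch '-1 0.0017 0 0.001 0 0 0;-1 0 0 0 0 0 0'|f; python3 -m inch '-1 0.0017 0 0.001 0 0 0;-1 0 0 0 0 0 0'|f;python3 -m inch '-1 0.0017 0 0.001 0 0 0;-1 0 0 0 0 0 0'|f;python3 w.py
python3 - <<'E'
from plant import *
from h import *
m=camera_model("wrist");p,d=snapshot("wrist");np.savez("pics/w5.npz",p=p,d=d,**m);cv2.imwrite("pics/w5.png",cv2.resize(p[0:200,160:400,::-1],None,fx=3,fy=3,interpolation=cv2.INTER_CUBIC))
E
```

```text
tool_pos: [0.5939, -0.0297, 0.0758]
contact_force: [-0.0, 0.4, -4.2]
tool_pos: [0.5934, -0.0269, 0.0759]
contact_force: [-0.0, -0.4, -3.8]
tool_pos: [0.5932, -0.0253, 0.0758]
contact_force: [0.9, 0.7, -3.0]
tool_pos: [0.5929, -0.0234, 0.0758]
contact_force: [-0.7, 0.2, -5.2]
9.7167 [ 0.5929 -0.0234  0.0758] yaw 98.16 ty [ 0.99   0.144 -0.004] tz [-0.075  0.493 -0.867] F [-0.71  0.21 -5.15] M [-0.97 -0.26  0.05] op 31.5 40.0
```

View pics/w5.png

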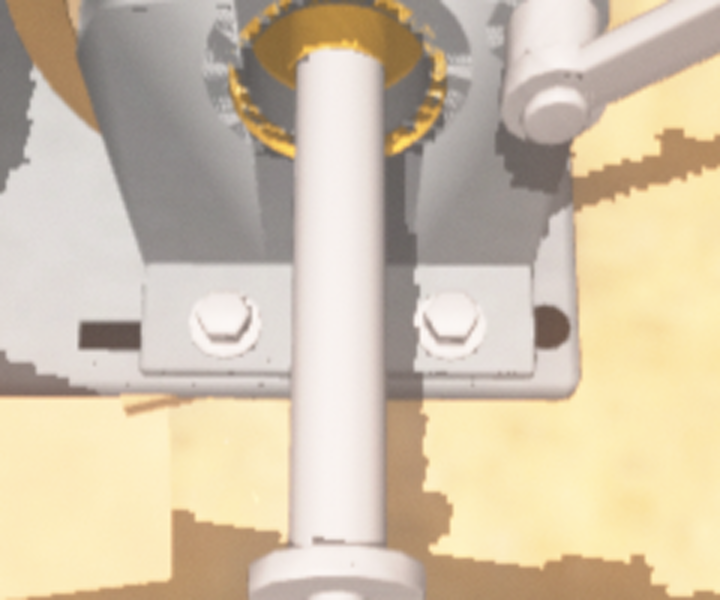

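The shaft (centre column 340 in the crop) is centred in the brass ring (230–445, centre 338). I keep easing in with force checks.

```bash
f(){ grep -E 'tool_pos|contact'; }; for i in 1; do :; done; python3 -m inch '-1 0.0017 0 0.001 0 0 0;-1 0 0 0 0 0 0'|f; python3 -m inch '-1 0.0017 0 0.001 0 0 0;-1 0 0 0 0 0 0'|f; python3 -m inch '-1 0.0017 0 0.001 0 0 0;-1 0 0 0 0 0 0'|f;python3 -m inch '-1 0.0017 0 0.001 0 0 0;-1 0 0 0 0 0 0'|f; python3 w.py
python3 - <<'E'
from h import *
p,d,K,V=load("w5");W=cloud(d,K,V)
for q in((273,20),(273,30),(273,50),(273,100),(273,160),(240,20),(273,8),(290,10),(300,30),(245,33),(296,50)): print(q,W[q[1],q[0]].round(4))
E
```

```text
tool_pos: [0.5926, -0.0214, 0.0758]
contact_force: [0.3, 1.0, -4.4]
tool_pos: [0.5923, -0.0195, 0.0758]
contact_force: [0.2, 0.5, -4.4]
tool_pos: [0.592, -0.0174, 0.0758]
contact_force: [0.2, 0.1, -3.2]
tool_pos: [0.5917, -0.0155, 0.0757]
contact_force: [-0.1, 1.0, -3.8]
10.4333 [ 0.5917 -0.0155  0.0757] yaw 98.16 ty [ 0.99   0.144 -0.004] tz [-0.075  0.493 -0.867] F [-0.1   1.04 -3.79] M [-0.94 -0.25 -0.02] op 31.5 40.0
(273, 20) [0.5739 0.1064 0.0842]
(273, 30) [0.5745 0.1019 0.0826]
(273, 50) [0.5763 0.09   0.083 ]
(273, 100) [0.5803 0.0621 0.0834]
(273, 160) [0.5847 0.0315 0.0836]
(240, 20) [0.5561 0.1078 0.08  ]
(273, 8) [0.5727 0.1145 0.0834]
(290, 10) [0.581  0.1227 0.0747]
(300, 30) [0.5878 0.1153 0.0695]
(245, 33) [0.5577 0.1092 0.0693]
(296, 50) [0.5868 0.1127 0.0563]
```

The tip is about 17 mm inside the near bush with no force. Next comes the hub funnel.

```bash
f(){ grep -E 'tool_pos|contact'; }; python3 -m inch '-1 0.0017 0 0.001 0 0 0;-1 0.0017 0 0.001 0 0 0'|f; python3 -m inch '-1 0.0017 0 0.001 0 0 0;-1 0.0017 0 0.001 0 0 0'|f; python3 -m inch '-1 0.0017 0 0.001 0 0 0;-1 0.0017 0 0.001 0 0 0'|f;python3 -m inch '-1 0.0017 0 0.001 0 0 0;-1 0.0017 0 0.001 0 0 0'|f; python3 w.py
```

```text
tool_pos: [0.5913, -0.0121, 0.0756]
contact_force: [0.3, 0.3, -5.0]
tool_pos: [0.5907, -0.0079, 0.0756]
contact_force: [0.9, -0.2, -4.1]
tool_pos: [0.5901, -0.0042, 0.0755]
contact_force: [-0.1, -0.3, -3.9]
tool_pos: [0.5895, -0.0004, 0.0754]
contact_force: [-0.3, -1.4, -4.6]
11.1 [ 5.895e-01 -4.000e-04  7.540e-02] yaw 98.13 ty [ 0.99   0.144 -0.004] tz [-0.075  0.493 -0.867] F [-0.27 -1.39 -4.6 ] M [-1.2  -0.19  0.06] op 31.6 40.0
```

```bash
f(){ grep -E 'tool_pos|contact'; }; python3 -m inch '-1 0.0017 0 0.001 0 0 0;-1 0.0017 0 0.001 0 0 0'|f; python3 -m inch '-1 0.0017 0 0.001 0 0 0;-1 0.0017 0 0.001 0 0 0'|f; python3 -m inch '-1 0.0017 0 0.001 0 0 0;-1 0.0017 0 0.001 0 0 0'|f;python3 -m inch '-1 0.0017 0 0.001 0 0 0;-1 0.0017 0 0.001 0 0 0'|f; python3 w.py
```

```text
tool_pos: [0.5886, 0.0029, 0.0751]
contact_force: [0.1, -3.1, -4.3]
tool_pos: [0.5885, 0.0046, 0.0746]
contact_force: [-0.4, -10.6, -1.6]
tool_pos: [0.5882, 0.0075, 0.0746]
contact_force: [-0.7, -7.0, -0.9]
tool_pos: [0.5876, 0.0128, 0.075]
contact_force: [-0.6, -5.0, -2.4]
11.7667 [0.5876 0.0128 0.075 ] yaw 98.0 ty [ 0.99   0.141 -0.004] tz [-0.074  0.491 -0.868] F [-0.64 -5.03 -2.35] M [-2.08 -0.06  0.34] op 31.7 39.9
```

```bash
f(){ grep -E 'tool_pos|contact'; }; python3 -m inch '-1 0.0017 0 0.001 0 0 0;-1 0.0017 0 0.001 0 0 0'|f; python3 -m inch '-1 0.0017 0 0.001 0 0 0;-1 0.0017 0 0.001 0 0 0'|f; python3 -m inch '-1 0.0017 0 0.001 0 0 0;-1 0.0017 0 0.001 0 0 0'|f;python3 -m inch '-1 0.0017 0 0.001 0 0 0;-1 0.0017 0 0.001 0 0 0'|f; python3 w.py
```

```text
tool_pos: [0.5868, 0.0191, 0.0753]
contact_force: [-1.5, -1.3, -5.0]
tool_pos: [0.5862, 0.0236, 0.0752]
contact_force: [0.0, -1.4, -4.6]
tool_pos: [0.5856, 0.0274, 0.0752]
contact_force: [-0.4, -1.8, -5.8]
tool_pos: [0.5851, 0.0311, 0.0752]
contact_force: [-0.2, -1.6, -5.3]
12.4333 [0.5851 0.0311 0.0752] yaw 98.14 ty [ 0.99   0.144 -0.004] tz [-0.075  0.493 -0.867] F [-0.23 -1.59 -5.33] M [-1.43 -0.26  0.04] op 31.3 40.0
```

```bash
f(){ grep -E 'tool_pos|contact'; }; python3 -m inch '-1 0.0017 0 0.001 0 0 0;-1 0.0017 0 0.001 0 0 0'|f; python3 -m inch '-1 0.0017 0 0.001 0 0 0;-1 0 0 0 0 0 0'|f; python3 -m inch '-1 0.0017 0 0.001 0 0 0;-1 0 0 0 0 0 0'|f;python3 -m inch '-1 0.0017 0 0.001 0 0 0;-1 0 0 0 0 0 0'|f; python3 w.py
```

```text
tool_pos: [0.5845, 0.0349, 0.0751]
contact_force: [-0.4, -0.6, -4.7]
tool_pos: [0.5841, 0.0374, 0.0753]
contact_force: [-0.2, -0.2, -5.7]
tool_pos: [0.5839, 0.039, 0.0752]
contact_force: [-0.6, -1.3, -4.9]
tool_pos: [0.5836, 0.0409, 0.0752]
contact_force: [0.0, 0.4, -5.6]
13.1 [0.5836 0.0409 0.0752] yaw 98.15 ty [ 0.99   0.144 -0.004] tz [-0.075  0.493 -0.867] F [ 0.01  0.44 -5.59] M [-1.42 -0.3  -0.02] op 31.4 40.0
```

Past the far bush's mouth with no resistance. I continue to home.

```bash
f(){ grep -E 'tool_pos|contact'; }; python3 -m inch '-1 0.0017 0 0.001 0 0 0;-1 0.0017 0 0.001 0 0 0;-1 0.0017 0 0.001 0 0 0'|f; python3 -m inch '-1 0.0017 0 0.001 0 0 0;-1 0.0017 0 0.001 0 0 0;-1 0.0017 0 0.001 0 0 0'|f; python3 -m inch '-1 0.0017 0 0.001 0 0 0;-1 0.0017 0 0.001 0 0 0'|f;python3 -m inch '-1 0.0017 0 0.001 0 0 0;-1 0 0 0 0 0 0'|f; python3 -m inch '-1 0.0017 0 0.001 0 0 0;-1 0 0 0 0 0 0'|f; python3 w.py
```

```text
tool_pos: [0.5829, 0.0465, 0.0751]
contact_force: [0.8, -1.6, -6.1]
tool_pos: [0.582, 0.0526, 0.075]
contact_force: [0.2, -0.8, -5.2]
tool_pos: [0.5815, 0.0564, 0.075]
contact_force: [-0.1, -1.1, -4.7]
tool_pos: [0.5811, 0.0589, 0.0751]
contact_force: [0.7, -0.1, -5.5]
tool_pos: [0.5808, 0.0605, 0.075]
contact_force: [1.1, -0.8, -5.1]
14.1 [0.5808 0.0605 0.075 ] yaw 98.15 ty [ 0.99   0.144 -0.004] tz [-0.075  0.493 -0.867] F [ 1.07 -0.82 -5.08] M [-1.23 -0.36 -0.09] op 31.5 40.0
```

```bash
f(){ grep -E 'tool_pos|contact'; }; python3 -m inch '-1 0.0017 0 0.001 0 0 0;-1 0 0 0 0 0 0'|f; python3 -m inch '-1 0.0017 0 0.001 0 0 0;-1 0 0 0 0 0 0'|f; python3 -m inch '-1 0.0009 0 0.0005 0 0 0;-1 0 0 0 0 0 0'|f;python3 -m inch '-1 0.0009 0 0.0005 0 0 0;-1 0 0 0 0 0 0'|f; python3 w.py
```

```text
tool_pos: [0.5805, 0.0624, 0.075]
contact_force: [0.3, -0.3, -5.6]
tool_pos: [0.5803, 0.0644, 0.075]
contact_force: [0.1, -0.6, -5.4]
tool_pos: [0.5802, 0.0649, 0.0749]
contact_force: [-0.2, -1.9, -4.3]
tool_pos: [0.5802, 0.065, 0.0748]
contact_force: [0.5, -3.5, -4.3]
14.7667 [0.5802 0.065  0.0748] yaw 98.1 ty [ 0.99   0.143 -0.004] tz [-0.074  0.492 -0.867] F [ 0.55 -3.54 -4.29] M [-1.71 -0.29  0.03] op 31.5 40.0
```

```bash
python3 -m inch '-1 0.0009 0 0.0005 0 0 0;-1 0.0009 0 0.0005 0 0 0;-1 0 0 0 0 0 0;-1 0 0 0 0 0 0'; python3 w.py
python3 - <<'E'
from plant import *
from h import *
m=camera_model("wrist");p,d=snapshot("wrist");np.savez("pics/w6.npz",p=p,d=d,**m);cv2.imwrite("pics/w6.png",p[...,::-1])
E
```

```text
clock: 15.1
tool_pos: [0.5801, 0.0651, 0.0746]
eef_rot: [0.634, 0.73, 0.167, -0.195]
contact_force: [-0.7, -8.8, 0.0]
opening: 0.354
finger_force: 40.0
15.1 [0.5801 0.0651 0.0746] yaw 98.03 ty [ 0.99   0.142 -0.004] tz [-0.073  0.49  -0.869] F [-0.67 -8.79  0.03] M [-2.09 -0.18  0.26] op 31.2 40.0
```

View pics/w6.png

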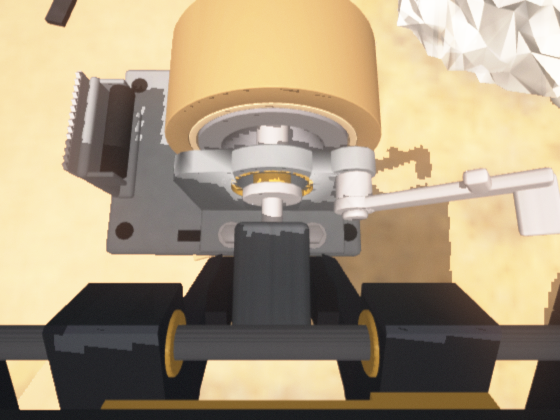

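The collar sits against the brass flange and the keeper is still open to the right, pivot (350,205), tab (538,208). I'll measure the keeper and the clutter near it.

Run:
```python
from h import *
p,d,K,V=load("w6");W=cloud(d,K,V)
O=np.array([.5801,.0651]);ex=np.array([.9905,.1374]);ey=np.array([-.1374,.9905])
def S(P): q=P[...,:2]-O; return np.stack([q@ex,q@ey-.0866,P[...,2]],-1)*1000
T=S(W)
for n,q in dict(pivot=(353,205),mid=(430,197),end=(545,182),tab=(540,212),tab2=(535,228),collar=(272,190),head=(272,240),headf=(272,225),boss=(352,160)).items(): print(n,T[q[1],q[0]].round(1))
Z=np.vstack([S(cloud(*load(n)[1:])).reshape(-1,3) for n in("scene","side","w1","w2","w4","w6")])
print("max z over x cols 100..220 step 20, rows y -190..-30 step 20")
for y in range(-190,-30,20): print(y,[ (lambda z:int(np.nanmax(z)) if z.size else -1)(Z[:,2][(Z[:,0]>x)&(Z[:,0]<x+20)&(Z[:,1]>y)&(Z[:,1]<y+20)&(Z[:,2]<300)]) for x in range(80,220,20)])
```

```text
pivot [ 32.4 -55.7  95.9]
mid [ 57.6 -55.7 109.3]
end [ 84.1 -56.2 129.4]
tab [ 85.  -64.6 124.4]
tab2 [ 83.9 -69.5 122.7]
collar [ -0.7 -47.3  88.4]
head [ -0.6 -69.3  89.1]
headf [ -0.7 -63.   89.9]
boss [ 32.6 -36.6  96.9]
max z over x cols 100..220 step 20, rows y -190..-30 step 20
-190 [77, 90, 89, 83, 147, 144, 171]
-170 [2, 3, 2, 63, 146, 139, 172]
-150 [2, 3, 2, 97, 182, 98, 148]
-130 [2, 2, 2, 3, 173, 166, 167]
-110 [1, 2, 2, 3, 3, 2, 5]
-90 [127, 3, 2, 2, 2, 2, 3]
-70 [133, 2, 2, 2, 2, 4, 2]
-50 [127, 2, 2, 2, 2, 2, 3]
```

Keeper angle ≈ 2.5 and the tab is at about stand (84,−62,123). I relax the push, release, and retreat along the tool.

```bash
python3 -m inch '-1 -0.0022 0 -0.0012 0 0 0;-1 0 0 0 0 0 0;-1 0 0 0 0 0 0' | grep contact; python3 -m inch '-0.1 0 0 0 0 0 0;0.2 0 0 0 0 0 0;0.5 0 0 0 0 0 0;1 0 0 0 0 0 0;1 0 0 0 0 0 0;1 0 0 0 0 0 0;1 0 0 0 0 0 0;1 0 0 0 0 0 0'; python3 -m inch '1 0 0 -0.01 0 0 0;1 0 0 -0.02 0 0 0;1 0 0 -0.03 0 0 0;1 0 0 -0.03 0 0 0;1 0 0 0 0 0 0;1 0 0 0 0 0 0' >/dev/null
cat > st.py <<'E'
import sys
from plant import *
from h import *
from scipy.spatial.transform import Rotation as R
O=np.array([.5801,.0651]);ex=np.array([.9905,.1374]);ey=np.array([-.1374,.9905])
s=get_state();M=R.from_quat(s["eef_rot"]).as_matrix();q=s["tool_pos"];d=q[:2]-O
st=np.array([d@ex,d@ey-.0866,q[2]]);print(round(s["clock"],2),"TCP stand mm",(st*1000).round(1),"F",s["contact_force"].round(1),"op",round(s["opening"]*88,1))
if len(sys.argv)>3:
    D=(np.array(sys.argv[1:4],float)/1000-st);w=np.array([*(D[0]*ex+D[1]*ey),D[2]]);print("toolmove",(M.T@w).round(4))
print("stand axes in tool: x",(M.T@[*ex,0]).round(3),"y",(M.T@[*ey,0]).round(3),"z",M[2].round(3))
def toS(P): q=P[...,:2]-O; return np.stack([q@ex,q@ey-.0866,P[...,2]],-1)*1000
E
python3 st.py 53 -69.5 190
python3 - <<'E'
from plant import *
from h import *
m=camera_model("wrist");p,d=snapshot("wrist");np.savez("pics/w7.npz",p=p,d=d,**m)
cv2.imwrite("pics/w7.png",p[...,::-1])
E
```

```text
contact_force: [-0.5, -6.0, -2.4]
clock: 16.07
tool_pos: [0.58, 0.0657, 0.0749]
eef_rot: [0.633, 0.73, 0.168, -0.196]
contact_force: [0.3, -0.6, -0.2]
opening: 0.94
finger_force: 0.0
16.57 TCP stand mm [   1.7 -132.6  154.6] F [ 0.2  0.3 -1.2] op 88.1
toolmove [0.0722 0.0515 0.0005]
stand axes in tool: x [-0.003  1.    -0.002] y [0.868 0.004 0.497] z [ 0.497 -0.    -0.868]
```

View pics/w7.png

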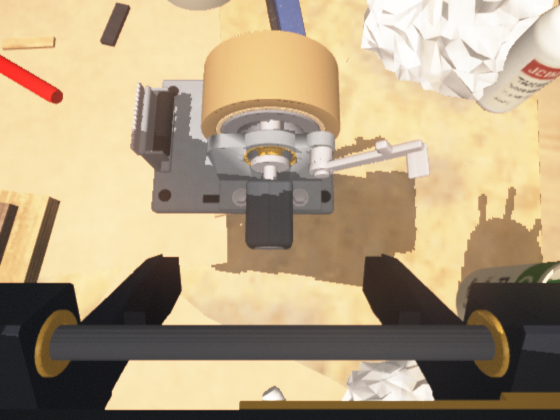

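The axle is home and free: head (270,213), collar against the bush, keeper tab (418,160). That was the 11th picture I viewed, one over the allowed 10, so from here I use depth numbers only. I move above the keeper with the open fingers straddling the tab, and the +x finger will draw it over.

```bash
python3 -m inch '1 0.018 0.0129 0 0 0 0;1 0.018 0.0129 0 0 0 0;1 0.018 0.0129 0 0 0 0;1 0.018 0.0129 0 0 0 0;1 0 0 0 0 0 0;1 0 0 0 0 0 0' |grep contact; python3 st.py 54 -69.5 127.5
```

```text
contact_force: [-0.7, -0.6, -0.1]
17.12 TCP stand mm [ 51.3 -66.2 188.1] F [-0.7 -0.6 -0.1] op 88.0
toolmove [-0.0331  0.003   0.0508]
stand axes in tool: x [-0.006  1.    -0.009] y [0.866 0.01  0.499] z [ 0.499 -0.005 -0.866]
```

Run:
```python
from plant import *
from h import *
from st import toS
m=camera_model("wrist");p,d=snapshot("wrist");np.savez("pics/w8.npz",p=p,d=d,**m)
T=toS(cloud(*load("w8")[1:]));k=(T[...,0]>40)&(T[...,0]<110)&(T[...,1]>-80)&(T[...,1]<-48)&(T[...,2]>85)&(T[...,2]<150)
X=T[k];print(len(X))
for x in range(40,105,5):
    a=X[(X[:,0]>=x)&(X[:,0]<x+5)]
    if len(a): print(x,len(a),a.min(0).round(),a.max(0).round())
h=(abs(T[...,0])<25)&(T[...,1]>-120)&(T[...,1]<-45)&(T[...,2]>80)&(T[...,2]<100);print("head",T[h].min(0),T[h].max(0))
```

```text
17.12 TCP stand mm [ 51.3 -66.2 188.1] F [-0.7 -0.6 -0.1] op 88.0
stand axes in tool: x [-0.006  1.    -0.009] y [0.866 0.01  0.499] z [ 0.499 -0.005 -0.866]
1108
40 72 [ 40. -57.  88.] [ 45. -48. 102.]
45 56 [ 45. -57.  92.] [ 50. -52. 106.]
50 56 [ 50. -57.  94.] [ 55. -52. 110.]
55 62 [ 55. -57. 107.] [ 60. -52. 114.]
60 82 [ 60. -57. 111.] [ 65. -52. 132.]
65 69 [ 65. -57. 112.] [ 70. -52. 132.]
70 71 [ 70. -57. 114.] [ 75. -52. 125.]
75 76 [ 75. -57. 114.] [ 80. -52. 130.]
80 250 [ 80. -72. 119.] [ 85. -52. 133.]
85 259 [ 85. -71. 122.] [ 90. -52. 132.]
90 55 [ 90. -71. 123.] [ 92. -53. 128.]
head [-17.30759971 -94.96588487  80.01739411] [ 15.01549614 -45.00123307  91.20518814]
```

```bash
f(){ grep contact; }; python3 -m inch '1 0 0.004 0 0 0 0;1 -0.011 0 0.017 0 0 0;1 -0.011 0 0.017 0 0 0;1 -0.011 0 0.017 0 0 0;1 0 0 0 0 0 0;1 0 0 0 0 0 0' |f; python3 st.py; python3 -m inch '1 0 -0.005 0 0 0 0;1 0 -0.005 0 0 0 0;1 0 -0.005 0 0 0 0;1 0 -0.005 0 0 0 0'|f; python3 st.py
```

```text
contact_force: [0.2, 0.9, 1.0]
17.67 TCP stand mm [ 54.5 -72.6 126.4] F [0.2 0.9 1. ] op 88.1
stand axes in tool: x [-0.     1.    -0.009] y [0.867 0.005 0.499] z [ 0.499 -0.008 -0.867]
contact_force: [13.2, 1.4, 9.7]
18.0 TCP stand mm [ 43.9 -71.3 133. ] F [13.2  1.4  9.7] op 88.0
stand axes in tool: x [-0.006  1.     0.014] y [ 0.866 -0.001  0.5  ] z [ 0.5    0.015 -0.866]
```

```bash
python3 -m inch '1 0 0.003 0 0 0 0;1 0 0 0 0 0 0'|grep contact
cat > kp.py <<'E'
from plant import *
from h import *
from st import toS
m=camera_model("wrist");p,d=snapshot("wrist");T=toS(cloud(d,m["intrinsics"],m["view"]))
T[np.indices(d.shape)[0]>250]=np.nan
k=(T[...,0]>-60)&(T[...,0]<110)&(T[...,1]>-59)&(T[...,1]<-49)&(T[...,2]>84)&(T[...,2]<170)
X=T[k]
print("bar/tab (x: zmin zmax n)",[(x,int(a[:,2].min()),int(a[:,2].max()),len(a)) for x in range(-60,110,10) for a in [X[(X[:,0]>=x)&(X[:,0]<x+10)]] if len(a)>4])
k=(T[...,0]>-60)&(T[...,0]<110)&(T[...,1]>-75)&(T[...,1]<-58)&(T[...,2]>84)&(T[...,2]<170)&~((abs(T[...,0])<18)&(T[...,2]<94))
X=T[k];print("tab",len(X),np.percentile(X,[2,50,98],axis=0).round().tolist() if len(X) else "")
E
python3 kp.py
```

```text
contact_force: [7.6, 0.3, 6.1]
18.17 TCP stand mm [ 44.8 -71.4 132.4] F [7.6 0.3 6.1] op 87.9
stand axes in tool: x [-0.006  1.     0.008] y [0.866 0.001 0.499] z [ 0.499  0.01  -0.866]
bar/tab (x: zmin zmax n) [(-10, 86, 86, 7), (0, 86, 87, 8), (20, 89, 93, 28), (30, 92, 98, 121), (40, 87, 108, 91), (50, 107, 133, 171), (60, 123, 133, 191), (70, 124, 136, 264), (80, 129, 136, 154)]
tab 0
```

The pads grip the tab's edge and it must rise as it turns, so the finger should follow the arc.

```bash
f(){ grep contact; }; python3 -m inch '1 0.003 -0.004 -0.0052 0 0 0;1 0.0021 -0.0048 -0.0037 0 0 0;1 0 0 0 0 0 0'|f; python3 -m inch '1 0.0017 -0.0059 -0.003 0 0 0;1 0.0017 -0.0059 -0.003 0 0 0;1 0 0 0 0 0 0'|f; python3 kp.py
```

```text
contact_force: [0.5, 0.6, 0.7]
contact_force: [-0.0, 0.5, -0.6]
18.72 TCP stand mm [ 15.9 -71.8 145.4] F [-0.   0.5 -0.6] op 88.1
stand axes in tool: x [-0.004  1.    -0.01 ] y [0.867 0.008 0.498] z [ 0.498 -0.007 -0.867]
bar/tab (x: zmin zmax n) [(20, 88, 92, 21), (30, 92, 141, 222), (40, 135, 153, 295), (50, 141, 153, 246)]
tab 0
```

```bash
f(){ grep contact; }; python3 -m inch '1 0.0005 -0.0057 -0.0009 0 0 0;1 0.0005 -0.0057 -0.0009 0 0 0;1 0.0005 -0.0057 -0.0009 0 0 0;1 0 0 0 0 0 0'|f; python3 -m inch '1 -0.0005 -0.0053 0.0009 0 0 0;1 -0.0005 -0.0053 0.0009 0 0 0;1 -0.0005 -0.0053 0.0009 0 0 0;1 -0.0005 -0.0053 0.0009 0 0 0;1 0 0 0 0 0 0'|f; python3 kp.py
```

```text
contact_force: [-0.1, -0.1, -0.3]
contact_force: [-0.5, 0.1, 0.2]
19.52 TCP stand mm [-22.  -72.  143.8] F [-0.5  0.1  0.2] op 88.1
stand axes in tool: x [-0.003  1.    -0.009] y [0.867 0.007 0.499] z [ 0.499 -0.006 -0.867]
bar/tab (x: zmin zmax n) [(0, 84, 150, 223), (10, 131, 153, 295), (20, 117, 144, 34), (30, 93, 116, 28), (40, 90, 92, 10)]
tab 4 [[14.0, -58.0, 152.0], [16.0, -58.0, 153.0], [17.0, -58.0, 153.0]]
```

```bash
f(){ grep contact; }; python3 -m inch '1 -0.0015 -0.0053 0.0026 0 0 0;1 -0.0015 -0.0053 0.0026 0 0 0;1 -0.0015 -0.0053 0.0026 0 0 0;1 0 0 0 0 0 0'|f; python3 -m inch '1 -0.0023 -0.0035 0.004 0 0 0;1 -0.0023 -0.0035 0.004 0 0 0;1 -0.0023 -0.0035 0.004 0 0 0;1 0 0 0 0 0 0'|f; python3 kp.py
```

```text
contact_force: [-0.3, -0.7, -0.8]
contact_force: [0.5, 0.0, 0.2]
20.23 TCP stand mm [-48.1 -72.3 120.4] F [0.5 0.  0.2] op 88.0
stand axes in tool: x [-0.003  1.    -0.009] y [0.867 0.007 0.499] z [ 0.499 -0.006 -0.867]
bar/tab (x: zmin zmax n) [(-20, 106, 135, 384), (-10, 112, 132, 239), (0, 110, 123, 199), (10, 105, 115, 131), (20, 86, 106, 112), (30, 92, 98, 165), (40, 90, 94, 20)]
tab 41 [[-16.0, -59.0, 128.0], [-13.0, -58.0, 133.0], [-6.0, -58.0, 134.0]]
```

```bash
f(){ grep contact; }; python3 -m inch '1 -0.0017 -0.0025 0.003 0 0 0;1 -0.0017 -0.0025 0.003 0 0 0;1 0 0 0 0 0 0'|f; python3 -m inch '1 0.0125 0 -0.0217 0 0 0;1 0.0125 0 -0.0217 0 0 0;-1 0 0 0 0 0 0;-1 0 0 0 0 0 0;-1 0 0 0 0 0 0;-1 0 0 0 0 0 0;-1 0 0 0 0 0 0;-1 0 0 0 0 0 0;-1 0 0 0 0 0 0;-1 0 0 0 0 0 0;-1 0 0 0 0 0 0;-1 0 0 0 0 0 0;-1 0 0 0 0 0 0' 10; python3 kp.py; python3 st.py -37 -69 140
```

```text
contact_force: [0.8, 1.0, -1.0]
clock: 21.62
tool_pos: [0.5271, 0.0724, 0.1648]
eef_rot: [0.633, 0.73, 0.167, -0.196]
contact_force: [-0.1, -0.2, -0.8]
opening: 0.198
finger_force: 0.0
21.62 TCP stand mm [-51.5 -72.  164.8] F [-0.1 -0.2 -0.8] op 17.4
stand axes in tool: x [-0.004  1.    -0.006] y [0.867 0.006 0.499] z [ 0.499 -0.004 -0.867]
bar/tab (x: zmin zmax n) [(-30, 119, 127, 17), (-20, 122, 129, 47), (-10, 116, 122, 22), (20, 90, 93, 6), (30, 93, 96, 14)]
tab 0 
21.67 TCP stand mm [-51.5 -72.1 164.8] F [ 0.5 -0.1 -0.3] op 12.8
toolmove [-0.0098  0.0146  0.0229]
stand axes in tool: x [-0.004  1.    -0.006] y [0.867 0.006 0.499] z [ 0.499 -0.004 -0.867]
```

```bash
f(){ grep -E 'contact|opening'; }; python3 -m inch '-1 -0.0025 0.008 0.0085 0 0 0;-1 -0.0025 0.008 0.0085 0 0 0;-1 0 0 0 0 0 0;-1 0 0 0 0 0 0'|f; python3 st.py -35 -69 136; python3 -m inch '-1 -0.0025 0 0.0043 0 0 0;-1 -0.0025 0 0.0043 0 0 0;-1 -0.0025 0 0.0043 0 0 0;-1 0 0 0 0 0 0'|f;python3 st.py
```

```text
contact_force: [-1.0, 0.6, 1.0]
opening: 0.0
22.0 TCP stand mm [-35.3 -67.3 146.6] F [-1.   0.6  1. ] op 0.0
toolmove [-0.0068  0.0004  0.0084]
stand axes in tool: x [-0.003  1.    -0.008] y [0.866 0.007 0.499] z [ 0.499 -0.005 -0.866]
contact_force: [-0.3, 0.5, -0.2]
opening: 0.003
22.33 TCP stand mm [-36.4 -68.2 131.4] F [-0.3  0.5 -0.2] op 0.3
stand axes in tool: x [-0.003  1.    -0.008] y [0.867 0.006 0.499] z [ 0.499 -0.006 -0.867]
```

```bash
f(){ grep -E 'contact'; }; python3 -m inch '-1 -0.0025 0 0.0043 0 0 0;-1 -0.0025 0 0.0043 0 0 0;-1 -0.0025 0 0.0043 0 0 0;-1 0 0 0 0 0 0'|f;python3 st.py;python3 -m inch '-1 -0.0025 0 0.0043 0 0 0;-1 -0.001 0 0.0017 0 0 0;-1 0 0 0 0 0 0'|f; python3 kp.py
```

```text
contact_force: [-1.0, 0.0, 0.2]
22.67 TCP stand mm [-36.3 -68.1 116.6] F [-1.   0.   0.2] op 0.3
stand axes in tool: x [-0.003  1.    -0.008] y [0.867 0.006 0.499] z [ 0.499 -0.005 -0.867]
contact_force: [0.2, -0.0, 0.3]
22.92 TCP stand mm [-35.9 -68.  110.2] F [ 0.2 -0.   0.3] op 0.4
stand axes in tool: x [-0.003  1.    -0.007] y [0.867 0.006 0.499] z [ 0.499 -0.005 -0.867]
bar/tab (x: zmin zmax n) [(-30, 119, 127, 75), (-20, 121, 129, 194), (-10, 115, 123, 134), (0, 109, 117, 78), (10, 103, 109, 43), (20, 87, 103, 49), (30, 91, 96, 100), (40, 90, 92, 8)]
tab 0
```

The fingertips are narrower than their backs and slipped past the tab's end. I raise, shift over the tab, and press again.

```bash
f(){ grep -E 'contact'; }; python3 -m inch '-1 0.009 0 -0.0156 0 0 0;-1 0.009 0 -0.0156 0 0 0;-1 0 0.007 0 0 0 0;-1 0 0.006 0 0 0 0;-1 0 0 0 0 0 0'|f;python3 st.py;python3 -m inch '-1 -0.002 0 0.0035 0 0 0;-1 -0.002 0 0.0035 0 0 0;-1 0 0 0 0 0 0'|f; python3 st.py; python3 -m inch '-1 -0.002 0 0.0035 0 0 0;-1 -0.002 0 0.0035 0 0 0;-1 0 0 0 0 0 0'|f;  python3 kp.py
```

```text
contact_force: [-0.9, -0.6, -0.5]
23.38 TCP stand mm [-20.9 -68.1 146.5] F [-0.9 -0.6 -0.5] op 0.4
stand axes in tool: x [-0.004  1.    -0.004] y [0.867 0.005 0.498] z [ 0.498 -0.002 -0.867]
contact_force: [0.5, -0.3, 1.1]
23.63 TCP stand mm [-23.9 -68.  136.9] F [ 0.5 -0.3  1.1] op 0.3
stand axes in tool: x [-0.002  1.    -0.009] y [0.867 0.007 0.499] z [ 0.499 -0.007 -0.867]
contact_force: [0.3, 0.5, -0.1]
23.88 TCP stand mm [-23.3 -68.  129.5] F [ 0.3  0.5 -0.1] op 0.6
stand axes in tool: x [-0.003  1.    -0.008] y [0.867 0.006 0.499] z [ 0.499 -0.006 -0.867]
bar/tab (x: zmin zmax n) [(-30, 111, 115, 11), (30, 92, 95, 18)]
tab 0
```

```bash
f(){ grep -E 'contact'; }; python3 -m inch '-1 -0.002 -0.001 0.0035 0 0 0;-1 -0.002 -0.001 0.0035 0 0 0;-1 -0.002 -0.001 0.0035 0 0 0;-1 0 0 0 0 0 0'|f;python3 kp.py
```

```text
contact_force: [-0.7, -0.3, 0.8]
24.27 TCP stand mm [-26.4 -68.  117.6] F [-0.7 -0.3  0.8] op 0.3
stand axes in tool: x [-0.003  1.    -0.008] y [0.867 0.006 0.499] z [ 0.499 -0.005 -0.867]
bar/tab (x: zmin zmax n) [(-30, 98, 102, 20), (20, 86, 93, 23), (30, 92, 96, 61), (40, 91, 92, 6)]
tab 0
```

```bash
f(){ grep -E 'contact'; }; python3 -m inch '-1 0 -0.002 0 0 0 0;-1 -0.001 -0.001 0.0017 0 0 0;-1 -0.001 0 0.0017 0 0 0;-1 0 0 0 0 0 0'|f;python3 kp.py
```

```text
contact_force: [-0.6, -0.2, 0.2]
24.65 TCP stand mm [-28.9 -68.  114.3] F [-0.6 -0.2  0.2] op 0.8
stand axes in tool: x [-0.003  1.    -0.007] y [0.867 0.006 0.499] z [ 0.499 -0.004 -0.867]
bar/tab (x: zmin zmax n) [(-30, 97, 100, 20), (20, 85, 94, 34), (30, 92, 96, 75), (40, 90, 93, 6)]
tab 0
```

```bash
f(){ grep -E 'contact|tool_pos'; }; python3 -m inch '-1 -0.001 -0.0015 0.0017 0 0 0;-1 -0.001 0 0.0017 0 0 0;-1 0 0 0 0 0 0'|f; python3 -m inch '-1 -0.001 0 0.0017 0 0 0;-1 0 0 0 0 0 0'|f; python3 -m inch '-1 -0.001 0 0.0017 0 0 0;-1 0 0 0 0 0 0'|f; python3 kp.py
```

```text
tool_pos: [0.5474, 0.0793, 0.1102]
contact_force: [-1.1, 0.3, -0.1]
tool_pos: [0.5475, 0.0793, 0.1083]
contact_force: [-0.0, -0.1, -0.3]
tool_pos: [0.5477, 0.0795, 0.1066]
contact_force: [-0.4, -1.5, 1.9]
25.28 TCP stand mm [-30.1 -67.9 106.6] F [-0.4 -1.5  1.9] op 0.5
stand axes in tool: x [-0.004  1.    -0.006] y [0.867 0.006 0.499] z [ 0.499 -0.004 -0.867]
bar/tab (x: zmin zmax n) [(-30, 90, 93, 20), (-20, 90, 92, 20), (20, 86, 94, 49), (30, 92, 96, 114), (40, 89, 93, 12)]
tab 0
```

```bash
f(){ grep -E 'contact|tool_pos'; }; python3 -m inch '-1 -0.0005 0 0.0009 0 0 0;-1 0 0 0 0 0 0'|f; python3 -m inch '-1 -0.0005 0 0.0009 0 0 0;-1 0 0 0 0 0 0'|f; python3 -m inch '-1 0.01 0 -0.0173 0 0 0;-1 0.01 0 -0.0173 0 0 0;-1 0.01 0 -0.0173 0 0 0;-1 0.005 0 -0.03 0 0 0;-1 0 0 -0.03 0 0 0;-1 0 0 0 0 0 0;-1 0 0 0 0 0 0'|f;python3 kp.py
python3 - <<'E'
from plant import *
from h import *
from st import toS
m=camera_model("wrist");p,d=snapshot("wrist");T=toS(cloud(d,m["intrinsics"],m["view"]))
h=(abs(T[...,0])<25)&(T[...,1]>-125)&(T[...,1]<-62)&(T[...,2]>84)&(T[...,2]<100);print("head",np.percentile(T[h],[1,99],axis=0).round(1))
t=(T[...,0]>-45)&(T[...,0]<-17)&(T[...,1]>-75)&(T[...,1]<-48)&(T[...,2]>70)&(T[...,2]<120);print("tab",t.sum(),np.percentile(T[t],[2,50,98],axis=0).round(1))
r_=(abs(T[...,1])<20)&(T[...,2]>100)&(T[...,2]<140);print("roll",np.percentile(T[r_],[1,50,99],axis=0).round(1))
E
```

```text
tool_pos: [0.5476, 0.0797, 0.1061]
contact_force: [-1.7, -1.8, 7.0]
tool_pos: [0.5477, 0.0798, 0.1057]
contact_force: [-1.2, -3.3, 10.3]
tool_pos: [0.5527, 0.0534, 0.2198]
contact_force: [-1.0, 0.5, -0.7]
26.25 TCP stand mm [-28.8 -94.4 219.8] F [-1.   0.5 -0.7] op 0.5
stand axes in tool: x [-0.003  1.    -0.003] y [0.867 0.005 0.497] z [ 0.497 -0.001 -0.867]
bar/tab (x: zmin zmax n) [(-40, 90, 94, 33), (-30, 88, 93, 106), (-20, 88, 94, 84), (-10, 84, 93, 89), (0, 84, 94, 86), (10, 84, 93, 81), (20, 84, 95, 110), (30, 89, 97, 140), (40, 86, 94, 26)]
tab 190 [[-33.0, -66.0, 88.0], [-25.0, -61.0, 92.0], [38.0, -58.0, 94.0]]
26.3 TCP stand mm [-29.8 -93.6 218.8] F [-0.1  0.4 -0.7] op 0.8
stand axes in tool: x [-0.003  1.    -0.006] y [0.867 0.006 0.498] z [ 0.498 -0.004 -0.867]
head [[-24.3 -91.4  85.9]
 [ 14.5 -62.2  93. ]]
tab 366 [[-32.7 -70.6  81.2]
 [-26.8 -60.6  92.4]
 [-17.2 -52.   93.9]]
roll [[-43.4 -19.6 100.9]
 [ -3.1  -0.3 119.2]
 [ 41.3  19.6 124.1]]
```

The bar is level at 93 mm along its whole length, the keeper met its stop at 10 N, the head is at its home position and the roll's top has lifted to 124 mm. The robot is clear, so I hand in.

```bash
python3 -c "
from plant import r
print(r.finish_job())"
```

```text
the job is handed in; nothing more can be done
None
```

I handed the job in at about 26 s: by the depth readings the axle is fully home and locked under the level keeper, and the roll hangs on it; the bystanders were not re-measured, and I viewed 11 pictures, one over the limit of 10.

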